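# Fetch the nutmeg grater from between the grinder and the jar

### The job

Get the nutmeg grater out of the black insert: first stand the pepper grinder and the spice jar that crowd it on the white side tray, then lay the grater flat on the wooden board. With those two still on the side tray, lay the cork block that is long enough to fill the empty bay flat in it so nothing shifts, and only then stand the grinder and the jar back upright, each in the cell it came from. Do not knock the grinder or the jar over, and leave the vial rack, the lid clamp and the short cork block where they are.

Things in the scene. Friction and masses are not known exactly. Their poses are not given: they have to be found in the camera images.
- grinder: chrome pepper grinder standing upright in one of the two square cells, turned body 120 mm tall: foot radius 23 mm, waist radius 17 at 45 to 60 mm, cylindrical head of radius 21 from 70 to 105 mm height (grip here), small knob on top; 0.25 kg. Origin: centre of its underside, z up.
- jar: glass spice jar standing upright, straight, 95 mm tall, glass radius 23 mm, pale wooden cap of radius 23.5 mm from 66 to 95 mm (grip here); about 0.2 kg. Origin: centre of its underside, z up. It starts in the other square cell.
- grater: stainless steel nutmeg grater lying in the middle bay between grinder and jar, which leave no room for a gripper: arched body 92 mm long (own x), 34 wide (own y), 37 tall with straight sides up to 20 mm, bumps on top, and a wire loop reaching 64 mm from the origin on its +x end; 0.09 kg. Origin: centre of the underside of the arched body, z up.
- cork_long: the long cork block, 112 x 40 x 30 mm (own x, y, z), lying flat on the drawer's mat; it fills the middle bay. Origin: centre of its underside.
- cork_short: the short cork block, 60 x 40 x 30 mm (own x, y, z), lying flat on the mat at the other side; too short for the bay, a bystander. Origin: centre of its underside.
- insert: fixed black plastic insert, 132 x 194 mm (own x, y). Origin: centre of its underside, on the mat. Its floor is 3 mm above the origin; rims stand 4 mm above that floor. Middle bay: 126 (x) by 54 mm (y), centred on the origin. Two square cells 64 x 64 mm, centred at x = 0, y = +62 and -62 mm.
- side_tray: fixed shallow white enamel tray, 130 x 190 mm (own x, y), the side area. Origin: centre of its underside; its floor is 3 mm above the origin, its rim 8 mm above the origin and 3 mm thick. Room for grinder and jar side by side along its y.
- board: fixed wooden board, 130 x 190 mm (own x, y), 12 mm thick. Origin: centre of its underside; its top is 12 mm above the origin.
- vial_rack: black rack with six small tilted glass vials, 70 x 200 mm (own x, y), 55 mm tall, a bystander near the robot. Origin: centre of its underside. All lies in a fixed, wide open drawer: flat grey rubber mat with its surface at z = 4 mm, inside from x = 0.33 to 0.81 m, y = -0.49 to 0.49 m, walls 48 mm tall.
- lid_clamp: small hinged silicone lid clamp, 97 x 24 x 18 mm (own x, y, z), bystander lying beyond the insert. Origin: centre of its underside.
Things that resemble listed ones, but are neither listed nor needed, are in the scene too. Leave any green look-alike of the grinder alone.

How it is judged:
By the outcome, as a careful person would: the job done as asked, in the order asked, and still so for the second after the job is handed in, with the robot touching nothing.
It also fails if it takes over 144 s, if anything falls off the work surface, if the arm or the gripper's body presses on something with over 40 N, if the wrist force passes 120 N, or if a joint passes its speed limit or range.

### The arm

A 6-joint arm with a two-finger parallel gripper is mounted at the origin on the work surface. World frame = base frame: x ahead of the robot, y to its left, z up, the work surface at z = 0. Lengths are in m, angles in rad, forces in N, time in s.
With the tool pointing down it reaches from about 0.3 to 0.875 m from the base axis. Payload 6.4 kg.
Tool frame: the origin (TCP) lies at the centre of the arm's flange, where the gripper is bolted on; the fingertips stand 173 mm ahead of it and the grasp point (between the pads) lies 155 mm ahead of it; z points along the fingers, x is the direction in which the jaws open and shut, and the axes are right-handed (so a half turn about z gives the same grasp; the last joint's range is limited). The gripper opens to 85 mm and grips with 20 to 120 N. Pads are 22 mm wide; open, the fingers measure 114 mm over their backs; the gripper's body (76 mm by 85 mm) begins 54 mm behind the grasp point. The pads swing forward as they close: fully open they stand 13 mm farther back than shut.
Start: joints at [-1.337, 0.181, 1.607, -0, 1.354, -0.206], TCP at [0.245, -0.52, 0.405] pointing down, gripper open.
Joint ranges: [-2.99, 2.99], [-0.89, 2.07], [0.3, 2.58], [-1.14, 4.28], [0, 2.63], [-3.12, 3.12]. Speed limits (rad/s): [2.57, 2.57, 3.01, 3.14, 3.14, 3.14].

### API

Orientations are given as a unit quaternion [w, x, y, z].
In Python, from bench import ctrl gives the robot as it stands. The module is installed in compiled form; this text tells all that it offers.
- The arm moves only by the tool move_arm, never from a script. Its argument "moves" is a list of rows, each an object of numbers: "gripper": the opening in per cent of the stroke, from 0 (shut) to 100 (fully open); "x", "y", "z": the shift along the tool's x, y, z in cm; "roll": the turn about the tool's z in degrees. In form: [{"gripper": .., "x": .., "y": .., "z": .., "roll": ..}, ...]. A call has 1 to 5 rows; each row shifts and turns the commanded pose from where the row before left it, along the tool's axes as they then stand; what a row does not reach is not made up. A row lasts 1/8 s, in which the tool goes at most 62.5 mm and 10.7 degrees, less where a joint would pass 70% of its speed; a pose out of reach is approached as far as the arm can. A call is refused whole if a number of a shift passes 6.25 or a number of a turn 10.7, either way. A call with a gripper value outside its range is refused whole. The fingers move at their own pace and stop on an object; the grip force is fixed at half the most. Time passes only in rows, so rows that do not move let the fingers close. It gives the time, the measured TCP pose, the force and the opening at its end, in the units of the state.
- ctrl.get_obs(): the state, without advancing time (a new reading comes with each control period).
- ctrl.camera(name): name is "side" or "top"; returns a dict with "img" (384x512x3 uint8, red, green, blue), "fx", "fy", "cx", "cy" (pixels), "world_from_camera" (4x4, takes a point from camera to world coordinates). Camera axes: x right, y up, looking along -z (the intrinsics and any distortion apply to the point x, -y, -z); pixel columns grow to the right and rows downward; lengths in m; the calibration is good to about 2 mm. A picture is of the moment at which its call begins. There is no depth.
- ctrl.hand_in(): hands the job in, once; it reports no verdict.
The state is a dict: "time_s": time; "q": joint angles; "dq": joint speeds; "joint_efforts": joint torques, N m; "eef_pos": TCP position; "eef_rot": TCP orientation; "wrist_force": force on the tool from outside, world axes, zero at the start; "torque": the same for the moment, N m; "opening": opening from 0.0 (shut) to 1.0 (fully open).
Only numpy, scipy, OpenCV 4.12 (cv2) and the standard library are available. Lean on these libraries where they do the work, as an engineer would, in place of code of your own. Each camera call takes 0.05 s, during which the arm holds its last target. There are 200 camera calls.

## Working session

There is one attempt and no reset: what is moved stays moved. The work goes in short steps, Python scripts to look and compute and a tool call to move; the robot and the scene stay as the last step left them, time stands still between calls to the robot, and variables do not carry over. Pictures are saved under pics/ and viewed, about 12 in all and at most 16, crops included, and the job is handed in when it is done.

Besides the shell and the picture viewer there is one more tool, called after "Emit:" as name([rows], argument=value, ...), one row to a line, values as JSON. move_arm: Moves the arm, as the interface text tells. Its arguments: {"type":"object","properties":{"moves":{"type":"array","items":{"type":"object","properties":{"gripper":{"type":"number"},"x":{"type":"number"},"y":{"type":"number"},"z":{"type":"number"},"roll":{"type":"number"}}}}},"required":["moves"]}

```bash
mkdir -p pics; cat > h.py <<'E'
import numpy as np, cv2
from bench import ctrl
def shot(name,fn=None):
    c=ctrl.camera(name); 
    if fn: cv2.imwrite('pics/'+fn,c['img'][:,:,::-1])
    return c
def ray(c,u,v,z):
    T=np.array(c['world_from_camera']); d=T[:3,:3]@np.array([(u-c['cx'])/c['fx'],-(v-c['cy'])/c['fy'],-1]); o=T[:3,3]
    return o+d*(z-o[2])/d[2]
def proj(c,p):
    T=np.linalg.inv(np.array(c['world_from_camera'])); q=T[:3,:3]@np.array(p)+T[:3,3]
    return c['cx']+c['fx']*q[0]/-q[2], c['cy']+c['fy']*-q[1]/-q[2]
E
python3 - <<'E'
from h import *
for n in('top','side'):
    c=shot(n,n+'0.png'); print(n,[k for k in c],c['fx'],c['fy'],c['cx'],c['cy']);print(np.round(c['world_from_camera'],3))
    np.save(n+'0.npy',c,allow_pickle=True)
o=ctrl.get_obs();print(o)
E
```

```text
top ['img', 'fx', 'fy', 'cx', 'cy', 'world_from_camera'] 349.4469225801507 349.4469225801507 259.69191080071204 189.89466575100963
[[ 0.01   0.985 -0.17   0.339]
 [-1.     0.014  0.025  0.024]
 [ 0.027  0.17   0.985  0.945]
 [ 0.     0.     0.     1.   ]]
side ['img', 'fx', 'fy', 'cx', 'cy', 'world_from_camera'] 381.11713613835616 381.11713613835616 259.16812861736406 190.54393904705375
[[-0.991  0.114 -0.075  0.415]
 [-0.136 -0.793  0.593  0.645]
 [ 0.008  0.598  0.802  0.886]
 [ 0.     0.     0.     1.   ]]
{'time_s': 0.1, 'q': array([-1.33731340e+00,  1.81497789e-01,  1.60786885e+00,  3.87789933e-05,
        1.35379678e+00, -2.06312611e-01]), 'dq': array([-0.00013061, -0.0023406 , -0.00149347,  0.00090462, -0.00155707,
       -0.00060222]), 'joint_efforts': array([ 7.01394970e-05, -4.45875514e+01, -3.52239490e+01, -1.63958593e-04,
        4.10686320e-03, -1.75042487e-05]), 'eef_pos': array([ 0.24477347, -0.52006643,  0.40387549]), 'eef_rot': array([-5.61322253e-04,  8.44318071e-01, -5.35841747e-01, -5.49640147e-04]), 'wrist_force': array([-0.19565729,  0.09228997,  0.82741996]), 'torque': array([-0.00094256, -0.02601584, -0.03289306]), 'opening': 1.0024504509801129}
```

View pics/top0.png

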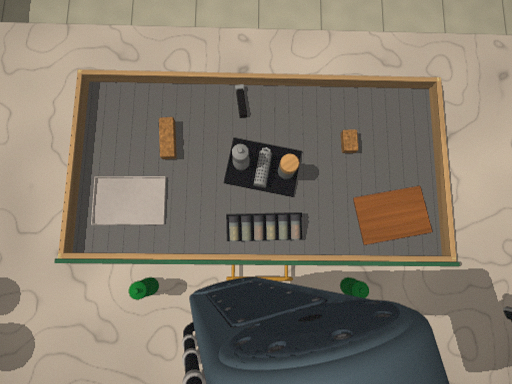

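View pics/side0.png

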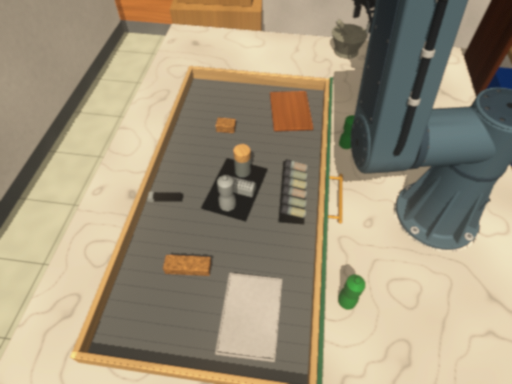

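```bash
cat >> h.py <<'E'
def rect(c,m,z,roi):
    """largest blob of mask in roi (u0,v0,u1,v1) -> minAreaRect on plane z: centre, long size, short size, long-axis angle deg"""
    k=np.zeros(m.shape,np.uint8); u0,v0,u1,v1=roi; k[v0:v1,u0:u1]=m[v0:v1,u0:u1]
    cs,_=cv2.findContours(k,cv2.RETR_EXTERNAL,cv2.CHAIN_APPROX_NONE); b=max(cs,key=cv2.contourArea)
    P=np.array([ray(c,u,v,z)[:2] for u,v in cv2.convexHull(b)[:,0]])
    (cx,cy),(w,h),a=cv2.minAreaRect((P*1000).astype(np.float32))
    if w<h: w,h,a=h,w,a+90
    return np.round([cx,cy,w,h,(a+90)%180-90],1)
E
python3 - <<'E'
from h import *
c=np.load('top0.npy',allow_pickle=True).item(); im=c['img']; hsv=cv2.cvtColor(im,cv2.COLOR_RGB2HSV)
g=im.max(2)
cork=((hsv[...,0]<22)&(hsv[...,1]>110)&(g>70)).astype(np.uint8)
print('corkL',rect(c,cork,.034,(150,110,185,165)))
print('corkS',rect(c,cork,.034,(335,120,365,160)))
print('board',rect(c,cork,.016,(345,180,438,250)))
print('tray',rect(c,(g>135).astype(np.uint8),.012,(88,170,172,232)))
print('insert',rect(c,(g<50).astype(np.uint8),.011,(215,130,310,205)))
print('rack',rect(c,(g<50).astype(np.uint8),.03,(215,207,310,250)))
print('clamp',rect(c,(g<50).astype(np.uint8),.02,(225,80,255,120)))
s=np.load('side0.npy',allow_pickle=True).item()
a=cv2.resize(im[125:205,215:320],None,fx=5,fy=5,interpolation=cv2.INTER_CUBIC)
b=cv2.resize(s['img'][135:225,195:275],None,fx=5,fy=5,interpolation=cv2.INTER_CUBIC)
cv2.imwrite('pics/ca.png',a[:,:,::-1]);cv2.imwrite('pics/cb.png',b[:,:,::-1])
E
```

```text
corkL [636.1 252.2 116.   42.9   3.4]
corkS [ 635.1 -241.8   64.3   44.1   -1.7]
board [ 437.1 -357.1  191.   129.3  -78.9]
tray [467.7 351.3 190.2 129.7 -89.1]
insert [564.9  -7.5 192.4 130.   79.4]
rack [400.  -12.4 195.4  68.8 -87.9]
clamp [744.3  54.2  83.9  20.3   8.1]
```

View pics/ca.png

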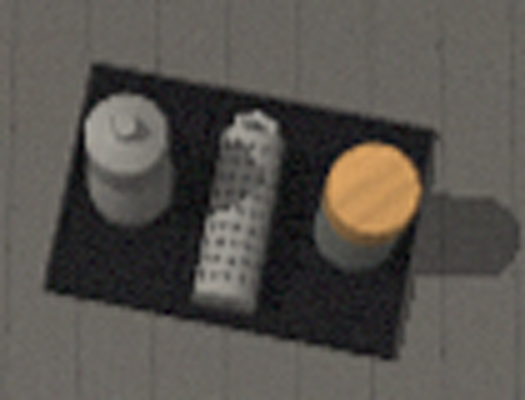

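View pics/cb.png

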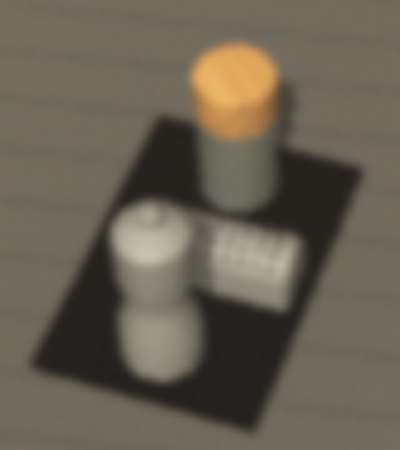

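```bash
cat >> h.py <<'E'
def tri(a,ua,b,ub):
    A=np.zeros((3,3));r=np.zeros(3)
    for c,(u,v) in((a,ua),(b,ub)):
        o=np.array(c['world_from_camera'])[:3,3]; d=ray(c,u,v,0)-o; d/=np.linalg.norm(d); M=np.eye(3)-np.outer(d,d); A+=M; r+=M@o
    return np.linalg.solve(A,r)
def go(x,y,z,th):
    """needed shift (cm, after the roll) for TCP over x,y (mm) at grasp height z (mm), jaw angle th deg"""
    o=ctrl.get_obs(); w,a,b,c=o['eef_rot']; t0=np.degrees(np.arctan2(2*(a*b+w*c),1-2*(b*b+c*c)))
    p=o['eef_pos']*1000; d=np.array([x,y,z+155])-p; roll=(t0-th+180)%360-180; f=lambda t:(d[0]*np.cos(t)+d[1]*np.sin(t),d[0]*np.sin(t)-d[1]*np.cos(t))
    for n,t in(('now',t0),('at goal',th)): print(n,'x %.2f y %.2f z %.2f'%(*np.array(f(np.radians(t)))/10,-d[2]/10),end=' | ')
    print('roll %.1f  th %.1f grasp'%(roll,t0),np.round(p-[0,0,155],1),'open %.3f t %.1f F %s'%(o['opening'],o['time_s'],np.round(o['wrist_force'],1)))
E
python3 - <<'E'
from h import *
c=np.load('top0.npy',allow_pickle=True).item();s=np.load('side0.npy',allow_pickle=True).item()
r=lambda p:np.round(p*1000,1)
print('jar',r(ray(c,289,162.6,.102)),r(ray(s,241.6,150.2,.102)),r(tri(c,(289,162.6),s,(241.6,150.2))))
print('grinder',r(ray(c,240,149.6,.127)),r(ray(s,225,177,.127)),r(tri(c,(240,149.6),s,(225,177))))
hsv=cv2.cvtColor(c['img'],cv2.COLOR_RGB2HSV);g=c['img'].max(2)
m=(g>60).astype(np.uint8)
print('grater at z20',rect(c,m,.020,(250,146,276,190)),rect(c,m,.04,(250,146,276,190)))
go(576,53,90,-10.6)
E
```

```text
jar [554.  -69.7 102. ] [555.8 -67.3 102. ] [555.6 -70.1  98.6]
grinder [578.   51.8 127. ] [578.   52.8 127. ] [578.3  51.9 125.8]
grater at z20 [563.5  -6.6 111.4  34.1  -9.5] [558.6  -6.  109.   33.4  -9.5]
now x -37.75 y -54.37 z 15.89 | at goal x 22.02 y -62.42 z 15.89 | roll -54.2  th -64.8 grasp [ 244.8 -520.1  248.9] open 1.002 t 0.1 F [-0.2  0.1  0.8]
```

Emit:
move_arm([
  {"roll": -10.7},
  {"roll": -10.7},
  {"roll": -10.7},
  {"roll": -10.7},
  {"roll": -10.7},
])

```text
validation failed for argument at $.mo...
```

Emit:
move_arm([
  {"roll": -0.7,"gripper": 100},
  {"x": 2,"y": -5.6},
  {"x": 2,"y": -5.6},
  {"x": 2,"y": -5.6},
  {"x": 2,"y": -5.6},
])

```text
validation failed for argument at $.mo...
```

Emit:
move_arm([
  {"x": 2,"y": -5.6},
  {"x": 2,"y": -5.6},
  {"x": 2,"y": -5.6},
  {"x": 2,"y": -5.6},
  {"x": 2,"y": -5.6},
])

```text
validation failed for argument at $.mo...
```

```bash
python3 -c "
from h import *
go(577,52.5,90,-10.6)"
```

```text
now x -37.66 y -54.44 z 15.89 | at goal x 22.12 y -62.39 z 15.89 | roll -54.2  th -64.8 grasp [ 244.8 -520.1  248.9] open 1.002 t 0.1 F [-0.2  0.1  0.8]
```

Emit:
move_arm([
  {"gripper": 100,"x": 0,"y": 0,"z": 0,"roll": -10.7},
  {"gripper": 100,"x": 0,"y": 0,"z": 0,"roll": -10.7},
  {"gripper": 100,"x": 0,"y": 0,"z": 0,"roll": -10.7},
  {"gripper": 100,"x": 0,"y": 0,"z": 0,"roll": -10.7},
  {"gripper": 100,"x": 0,"y": 0,"z": 0,"roll": -10.7},
])

```text
time_s: 0.72
eef_pos: [0.2448, -0.5201, 0.4041]
eef_rot: [-0.001, 0.995, -0.095, -0.0]
wrist_force: [-0.2, 0.2, -0.5]
opening: 0.999
```

Emit:
move_arm([
  {"gripper": 100,"x": 0,"y": 0,"z": 0,"roll": -0.7},
  {"gripper": 100,"x": 2,"y": -5.6,"z": 0,"roll": 0},
  {"gripper": 100,"x": 2,"y": -5.6,"z": 0,"roll": 0},
  {"gripper": 100,"x": 2,"y": -5.6,"z": 0,"roll": 0},
  {"gripper": 100,"x": 2,"y": -5.6,"z": 0,"roll": 0},
])

```text
time_s: 1.35
eef_pos: [0.3652, -0.3131, 0.4046]
eef_rot: [-0.0, 0.996, -0.095, 0.0]
wrist_force: [1.0, -0.9, 0.3]
opening: 1.001
```

Emit:
move_arm([
  {"gripper": 100,"x": 2,"y": -5.6,"z": 0,"roll": 0},
  {"gripper": 100,"x": 2,"y": -5.6,"z": 0,"roll": 0},
  {"gripper": 100,"x": 2,"y": -5.6,"z": 0,"roll": 0},
  {"gripper": 100,"x": 2,"y": -5.6,"z": 0,"roll": 0},
  {"gripper": 100,"x": 2,"y": -5.6,"z": 0,"roll": 0},
])

```text
time_s: 1.98
eef_pos: [0.5151, -0.0561, 0.4048]
eef_rot: [0.0, 0.996, -0.094, 0.0]
wrist_force: [1.8, -1.1, -0.5]
opening: 0.999
```

```bash
python3 -c "
from h import *
go(577,52.5,90,-10.6)"
```

```text
now x 4.04 y -11.83 z 15.98 | at goal x 4.08 y -11.81 z 15.98 | roll -0.2  th -10.8 grasp [515.1 -56.1 249.8] open 0.999 t 2.0 F [ 1.8 -1.1 -0.5]
```

Emit:
move_arm([
  {"gripper": 100,"x": 2,"y": -5.9,"z": 0,"roll": 0},
  {"gripper": 100,"x": 2,"y": -5.9,"z": 0,"roll": 0},
  {"gripper": 100,"x": 0,"y": 0,"z": 5,"roll": 0},
  {"gripper": 100,"x": 0,"y": 0,"z": 1,"roll": 0},
  {"gripper": 100,"x": 0,"y": 0,"z": 0,"roll": 0},
])

```text
time_s: 2.6
eef_pos: [0.5752, 0.0501, 0.3443]
eef_rot: [0.0, 0.996, -0.094, -0.001]
wrist_force: [0.4, 0.6, 0.2]
opening: 0.994
```

```bash
python3 -c "
from h import *
go(577,52.5,96,-10.6)"
```

```text
now x 0.13 y -0.27 z 9.33 | at goal x 0.13 y -0.27 z 9.33 | roll -0.1  th -10.7 grasp [575.2  50.1 189.3] open 0.994 t 2.6 F [0.4 0.6 0.2]
```

Emit:
move_arm([
  {"gripper": 100,"x": 0.1,"y": -0.3,"z": 4.5,"roll": 0},
  {"gripper": 100,"x": 0,"y": 0,"z": 4.0,"roll": 0},
  {"gripper": 100,"x": 0,"y": 0,"z": 0.8,"roll": 0},
  {"gripper": 40,"x": 0,"y": 0,"z": 0,"roll": 0},
  {"gripper": 30,"x": 0,"y": 0,"z": 0,"roll": 0},
])

```text
time_s: 3.22
eef_pos: [0.5782, 0.053, 0.2542]
eef_rot: [0.0, 0.996, -0.093, 0.002]
wrist_force: [-0.2, -0.0, 0.9]
opening: 0.601
```

Emit:
move_arm([
  {"gripper": 30,"x": 0,"y": 0,"z": 0,"roll": 0},
  {"gripper": 20,"x": 0,"y": 0,"z": 0,"roll": 0},
  {"gripper": 20,"x": 0,"y": 0,"z": 0,"roll": 0},
  {"gripper": 20,"x": 0,"y": 0,"z": 0,"roll": 0},
  {"gripper": 20,"x": 0,"y": 0,"z": 0,"roll": 0},
])

```text
time_s: 3.85
eef_pos: [0.5782, 0.0532, 0.2542]
eef_rot: [0.0, 0.996, -0.092, 0.002]
wrist_force: [0.2, -0.1, 7.9]
opening: 0.469
```

```bash
python3 -c "
from h import *
go(468,400,170,-10.6)"
```

```text
now x -17.21 y -32.06 z -7.08 | at goal x -17.21 y -32.06 z -7.08 | roll 0.0  th -10.6 grasp [578.2  53.2  99.2] open 0.469 t 3.9 F [ 0.2 -0.1  7.9]
```

Emit:
move_arm([
  {"gripper": 20,"x": 0,"y": 0,"z": -2,"roll": 0},
  {"gripper": 20,"x": 0,"y": 0,"z": -5,"roll": 0},
  {"gripper": 20,"x": -1,"y": -2,"z": 0,"roll": 0},
  {"gripper": 20,"x": -2.7,"y": -5,"z": 0,"roll": 0},
  {"gripper": 20,"x": -2.7,"y": -5,"z": 0,"roll": 0},
])

```text
time_s: 4.47
eef_pos: [0.535, 0.1845, 0.3211]
eef_rot: [-0.0, 0.996, -0.093, -0.001]
wrist_force: [0.4, -0.3, -3.1]
opening: 0.474
```

Emit:
move_arm([
  {"gripper": 20,"x": -2.7,"y": -5,"z": 0,"roll": 0},
  {"gripper": 20,"x": -2.7,"y": -5,"z": 0,"roll": 0},
  {"gripper": 20,"x": -2.7,"y": -5,"z": 0,"roll": 0},
  {"gripper": 20,"x": -2.7,"y": -5,"z": 0,"roll": 0},
  {"gripper": 20,"x": 0,"y": 0,"z": 0,"roll": 0},
])

```text
time_s: 5.1
eef_pos: [0.4639, 0.4033, 0.3208]
eef_rot: [-0.0, 0.996, -0.089, -0.001]
wrist_force: [0.4, -0.6, -2.1]
opening: 0.47
```

```bash
python3 -c "
from h import *
shot('side','s1.png')
go(468,400,102,-10.6)"
```

```text
now x 0.33 y 0.09 z 6.36 | at goal x 0.33 y 0.08 z 6.36 | roll 0.2  th -10.4 grasp [464.9 401.4 165.6] open 0.477 t 5.2 F [-0.3 -1.2 -2.4]
```

View pics/s1.png

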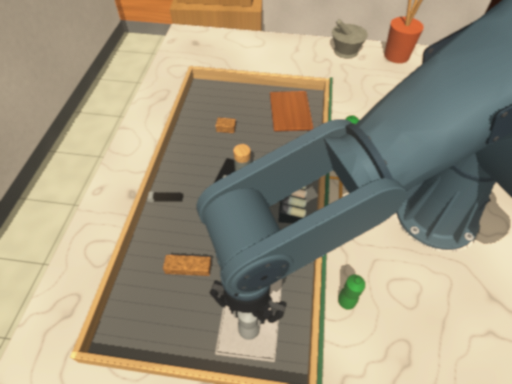

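Emit:
move_arm([
  {"gripper": 20,"x": 0.3,"y": 0,"z": 3.5,"roll": 0},
  {"gripper": 20,"x": 0,"y": 0,"z": 2,"roll": 0},
  {"gripper": 20,"x": 0,"y": 0,"z": 0.6,"roll": 0},
  {"gripper": 20,"x": 0,"y": 0,"z": 0.2,"roll": 0},
  {"gripper": 20,"x": 0,"y": 0,"z": 0,"roll": 0},
])

```text
time_s: 5.78
eef_pos: [0.4703, 0.399, 0.2596]
eef_rot: [-0.0, 0.996, -0.093, 0.001]
wrist_force: [0.1, 0.2, -1.9]
opening: 0.472
```

Emit:
move_arm([
  {"gripper": 20,"x": 0,"y": 0,"z": 0.2,"roll": 0},
  {"gripper": 20,"x": 0,"y": 0,"z": 0.2,"roll": 0},
  {"gripper": 20,"x": 0,"y": 0,"z": 0.1,"roll": 0},
  {"gripper": 20,"x": 0,"y": 0,"z": 0,"roll": 0},
])

```text
time_s: 6.28
eef_pos: [0.4699, 0.3991, 0.2542]
eef_rot: [-0.0, 0.996, -0.092, 0.0]
wrist_force: [-1.9, -0.7, 2.4]
opening: 0.473
```

Emit:
move_arm([
  {"gripper": 60,"x": 0,"y": 0,"z": 0,"roll": 0},
  {"gripper": 80,"x": 0,"y": 0,"z": 0,"roll": 0},
  {"gripper": 100,"x": 0,"y": 0,"z": 0,"roll": 0},
  {"gripper": 100,"x": 0,"y": 0,"z": 0,"roll": 0},
  {"gripper": 100,"x": 0,"y": 0,"z": -1,"roll": 0},
])

```text
time_s: 6.9
eef_pos: [0.4694, 0.3988, 0.2631]
eef_rot: [0.001, 0.996, -0.092, -0.001]
wrist_force: [0.8, 1.0, -0.0]
opening: 1.001
```

Emit:
move_arm([
  {"gripper": 100,"x": 0,"y": 0,"z": -5,"roll": 0},
  {"gripper": 100,"x": 0,"y": 0,"z": -5,"roll": 0},
  {"gripper": 100,"x": 2,"y": 5.5,"z": 0,"roll": 0},
  {"gripper": 100,"x": 2,"y": 5.5,"z": 0,"roll": 0},
  {"gripper": 100,"x": 2,"y": 5.5,"z": 0,"roll": 0},
])

```text
time_s: 7.52
eef_pos: [0.4984, 0.2243, 0.3649]
eef_rot: [-0.0, 0.996, -0.092, 0.001]
wrist_force: [1.0, 0.7, 0.7]
opening: 0.996
```

Emit:
move_arm([
  {"gripper": 100,"x": 2,"y": 5.5,"z": 0,"roll": 0},
  {"gripper": 100,"x": 2,"y": 5.5,"z": 0,"roll": 0},
  {"gripper": 100,"x": 2,"y": 5.5,"z": 0,"roll": 0},
  {"gripper": 100,"x": 2,"y": 5.5,"z": 0,"roll": 0},
  {"gripper": 100,"x": 0,"y": 0,"z": 0,"roll": 0},
])

```text
time_s: 8.15
eef_pos: [0.5372, -0.009, 0.3647]
eef_rot: [0.001, 0.995, -0.095, 0.001]
wrist_force: [-0.3, 1.3, -0.7]
opening: 0.998
```

```bash
python3 -c "
from h import *
go(555,-69,89,-10.6)"
```

```text
now x 2.89 y 5.56 z 12.07 | at goal x 2.86 y 5.57 z 12.07 | roll -0.3  th -10.9 grasp [537.2  -9.  209.7] open 0.998 t 8.2 F [-0.3  1.3 -0.7]
```

Emit:
move_arm([
  {"gripper": 100,"x": 2.9,"y": 5.5,"z": 0,"roll": 0},
  {"gripper": 100,"x": 0,"y": 0,"z": 5,"roll": 0},
  {"gripper": 100,"x": 0,"y": 0,"z": 0,"roll": 0},
  {"gripper": 100,"x": 0,"y": 0,"z": 3,"roll": 0},
  {"gripper": 100,"x": 0,"y": 0,"z": 0,"roll": 0},
])

```text
time_s: 8.78
eef_pos: [0.5544, -0.063, 0.2834]
eef_rot: [-0.0, 0.996, -0.092, -0.002]
wrist_force: [-0.0, 0.8, 0.4]
opening: 1.001
```

```bash
python3 -c "
from h import *
go(555,-69,89,-10.6)"
```

```text
now x 0.17 y 0.57 z 3.94 | at goal x 0.17 y 0.57 z 3.94 | roll 0.1  th -10.5 grasp [554.4 -63.  128.4] open 1.001 t 8.8 F [-0.   0.8  0.4]
```

Emit:
move_arm([
  {"gripper": 100,"x": 0.1,"y": 0.6,"z": 0,"roll": 0},
  {"gripper": 100,"x": 0,"y": 0,"z": 3.5,"roll": 0},
  {"gripper": 100,"x": 0,"y": 0,"z": 0.4,"roll": 0},
  {"gripper": 60,"x": 0,"y": 0,"z": 0,"roll": 0},
  {"gripper": 30,"x": 0,"y": 0,"z": 0,"roll": 0},
])

```text
time_s: 9.4
eef_pos: [0.5556, -0.0709, 0.2463]
eef_rot: [0.0, 0.996, -0.092, 0.001]
wrist_force: [-0.1, 0.4, 0.2]
opening: 0.605
```

Emit:
move_arm([
  {"gripper": 20,"x": 0,"y": 0,"z": 0,"roll": 0},
  {"gripper": 20,"x": 0,"y": 0,"z": 0,"roll": 0},
  {"gripper": 20,"x": 0,"y": 0,"z": 0,"roll": 0},
  {"gripper": 20,"x": 0,"y": 0,"z": 0,"roll": 0},
])

```text
time_s: 9.9
eef_pos: [0.5557, -0.0709, 0.2466]
eef_rot: [0.0, 0.996, -0.092, 0.001]
wrist_force: [-0.3, 1.2, 6.4]
opening: 0.536
```

```bash
python3 -c "
from h import *
go(468,303,160,-10.6)"
```

```text
now x -15.50 y -35.14 z -6.84 | at goal x -15.50 y -35.14 z -6.84 | roll 0.0  th -10.6 grasp [555.7 -70.9  91.6] open 0.536 t 9.9 F [-0.3  1.2  6.4]
```

Emit:
move_arm([
  {"gripper": 20,"x": 0,"y": 0,"z": -2,"roll": 0},
  {"gripper": 20,"x": 0,"y": 0,"z": -4.8,"roll": 0},
  {"gripper": 20,"x": -1.1,"y": -2.5,"z": 0,"roll": 0},
  {"gripper": 20,"x": -2.2,"y": -5,"z": 0,"roll": 0},
  {"gripper": 20,"x": -2.2,"y": -5,"z": 0,"roll": 0},
])

```text
time_s: 10.52
eef_pos: [0.5232, 0.0633, 0.313]
eef_rot: [-0.0, 0.996, -0.093, 0.0]
wrist_force: [0.2, 0.1, -2.6]
opening: 0.531
```

Emit:
move_arm([
  {"gripper": 20,"x": -2.2,"y": -5,"z": 0,"roll": 0},
  {"gripper": 20,"x": -2.2,"y": -5,"z": 0,"roll": 0},
  {"gripper": 20,"x": -2.2,"y": -5,"z": 0,"roll": 0},
  {"gripper": 20,"x": -2.2,"y": -5,"z": 0,"roll": 0},
  {"gripper": 20,"x": -1.1,"y": -2.6,"z": 0,"roll": 0},
])

```text
time_s: 11.15
eef_pos: [0.4668, 0.3051, 0.3129]
eef_rot: [-0.0, 0.996, -0.091, -0.0]
wrist_force: [0.7, -1.0, -2.1]
opening: 0.532
```

Emit:
move_arm([
  {"gripper": 20,"x": 0,"y": 0,"z": 2.5,"roll": 0},
  {"gripper": 20,"x": 0,"y": 0,"z": 2,"roll": 0},
  {"gripper": 20,"x": 0,"y": 0,"z": 0.5,"roll": 0},
  {"gripper": 20,"x": 0,"y": 0,"z": 0,"roll": 0},
  {"gripper": 20,"x": 0,"y": 0,"z": 0,"roll": 0},
])

```text
time_s: 11.78
eef_pos: [0.4686, 0.3027, 0.2638]
eef_rot: [-0.0, 0.996, -0.093, 0.001]
wrist_force: [-0.1, 0.2, -2.0]
opening: 0.533
```

```bash
python3 -c "
from h import *
go(468,303,91.6,-10.6)"
```

```text
now x -0.06 y -0.02 z 1.72 | at goal x -0.06 y -0.02 z 1.72 | roll -0.0  th -10.6 grasp [468.6 302.7 108.8] open 0.533 t 11.8 F [-0.1  0.2 -2. ]
```

Emit:
move_arm([
  {"gripper": 20,"x": 0,"y": 0,"z": 1,"roll": 0},
  {"gripper": 20,"x": 0,"y": 0,"z": 0.3,"roll": 0},
  {"gripper": 20,"x": 0,"y": 0,"z": 0.2,"roll": 0},
  {"gripper": 20,"x": 0,"y": 0,"z": 0.2,"roll": 0},
  {"gripper": 20,"x": 0,"y": 0,"z": 0,"roll": 0},
])

```text
time_s: 12.4
eef_pos: [0.4681, 0.3028, 0.2465]
eef_rot: [0.0, 0.996, -0.092, -0.0]
wrist_force: [-2.3, -1.6, 5.0]
opening: 0.535
```

Emit:
move_arm([
  {"gripper": 60,"x": 0,"y": 0,"z": 0,"roll": 0},
  {"gripper": 80,"x": 0,"y": 0,"z": 0,"roll": 0},
  {"gripper": 100,"x": 0,"y": 0,"z": 0,"roll": 0},
  {"gripper": 100,"x": 0,"y": 0,"z": 0,"roll": 0},
  {"gripper": 100,"x": 0,"y": 0,"z": -1,"roll": 0},
])

```text
time_s: 13.02
eef_pos: [0.4677, 0.3025, 0.2553]
eef_rot: [0.0, 0.996, -0.092, -0.001]
wrist_force: [-0.0, -0.0, -1.1]
opening: 0.996
```

Emit:
move_arm([
  {"gripper": 100,"x": 0,"y": 0,"z": -5,"roll": 0},
  {"gripper": 100,"x": 0,"y": 0,"z": -5,"roll": 0},
  {"gripper": 100,"x": 0,"y": 5,"z": 0,"roll": 0},
  {"gripper": 100,"x": 0,"y": 5,"z": 0,"roll": 0},
  {"gripper": 100,"x": 0,"y": 0,"z": 0,"roll": 10},
])

```text
time_s: 13.65
eef_pos: [0.4492, 0.2021, 0.3565]
eef_rot: [0.0, 0.983, -0.182, 0.0]
wrist_force: [0.3, 0.3, 0.0]
opening: 0.997
```

Emit:
move_arm([
  {"gripper": 80,"x": 0,"y": 0,"z": 0,"roll": 10},
  {"gripper": 80,"x": 0,"y": 0,"z": 0,"roll": 10},
  {"gripper": 80,"x": 0,"y": 0,"z": 0,"roll": 10},
  {"gripper": 80,"x": 0,"y": 0,"z": 0,"roll": 10},
  {"gripper": 80,"x": 0,"y": 0,"z": 0,"roll": 10},
])

```text
time_s: 14.28
eef_pos: [0.4497, 0.2044, 0.3565]
eef_rot: [-0.0, 0.814, -0.58, 0.0]
wrist_force: [-1.0, -0.5, 0.5]
opening: 0.801
```

Emit:
move_arm([
  {"gripper": 75,"x": 0,"y": 0,"z": 0,"roll": 10},
  {"gripper": 75,"x": 0,"y": 0,"z": 0,"roll": 10},
  {"gripper": 75,"x": 0,"y": 0,"z": 0,"roll": 10},
  {"gripper": 75,"x": 0,"y": 0,"z": 0,"roll": 0},
])

```text
time_s: 14.78
eef_pos: [0.4497, 0.2044, 0.3564]
eef_rot: [0.0, -0.639, 0.769, -0.0]
wrist_force: [-0.7, 0.5, -0.0]
opening: 0.747
```

```bash
python3 -c "
from h import *
c=shot('top','t2.png')
r=lambda p:np.round(p*1000,1)
m=(c['img'].max(2)>60).astype(np.uint8)
print('grater at z20',rect(c,m,.020,(250,146,276,190)))
go(553.5,-5,30,-100.1)"
```

```text
grater at z20 [563.6  -6.5 111.4  34.   -9.7]
now x 18.72 y -13.99 z 17.12 | at goal x 18.80 y -13.89 z 17.12 | roll -0.3  th -100.4 grasp [449.7 204.4 201.2] open 0.752 t 14.8 F [-0.1 -0.4  0.6]
```

View pics/t2.png

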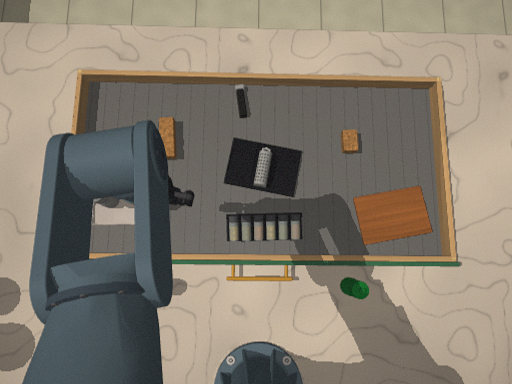

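Emit:
move_arm([
  {"gripper": 75,"x": 4.7,"y": -3.5,"z": 0,"roll": 0},
  {"gripper": 75,"x": 4.7,"y": -3.5,"z": 0,"roll": 0},
  {"gripper": 75,"x": 4.7,"y": -3.5,"z": 0,"roll": 0},
  {"gripper": 75,"x": 4.7,"y": -3.5,"z": 0,"roll": 0},
  {"gripper": 75,"x": 0,"y": 0,"z": 5,"roll": 0},
])

```text
time_s: 15.45
eef_pos: [0.5563, -0.0105, 0.3097]
eef_rot: [0.003, -0.638, 0.77, -0.005]
wrist_force: [0.9, 0.6, -2.3]
opening: 0.746
```

Emit:
move_arm([
  {"gripper": 75,"x": 0,"y": 0,"z": 5,"roll": 0},
  {"gripper": 75,"x": 0,"y": 0,"z": 2,"roll": 0},
  {"gripper": 75,"x": 0,"y": 0,"z": 0,"roll": 0},
])

```text
time_s: 15.82
eef_pos: [0.5518, -0.0061, 0.234]
eef_rot: [-0.001, -0.64, 0.769, 0.002]
wrist_force: [-0.3, -0.1, 0.6]
opening: 0.747
```

```bash
python3 -c "
from h import *
go(555,-5,29,-100.1)"
```

```text
now x -0.16 y -0.29 z 5.00 | at goal x -0.16 y -0.29 z 5.00 | roll -0.4  th -100.5 grasp [551.8  -6.1  79. ] open 0.747 t 15.8 F [-0.3 -0.1  0.6]
```

Emit:
move_arm([
  {"gripper": 75,"x": -0.1,"y": -0.3,"z": 2,"roll": 0},
  {"gripper": 75,"x": 0,"y": 0,"z": 2,"roll": 0},
  {"gripper": 75,"x": 0,"y": 0,"z": 0.8,"roll": 0},
  {"gripper": 70,"x": 0,"y": 0,"z": 0,"roll": 0},
])

```text
time_s: 16.32
eef_pos: [0.5561, -0.0057, 0.1884]
eef_rot: [0.0, -0.639, 0.769, -0.0]
wrist_force: [0.1, 0.7, 0.1]
opening: 0.699
```

```bash
python3 -c "
from h import *
go(555,-5,29,-100.1)"
```

```text
now x -0.05 y 0.12 z 0.44 | at goal x -0.05 y 0.12 z 0.44 | roll -0.5  th -100.6 grasp [556.1  -5.7  33.4] open 0.699 t 16.3 F [0.1 0.7 0.1]
```

Emit:
move_arm([
  {"gripper": 70,"x": 0,"y": 0.1,"z": 0.4,"roll": 0},
  {"gripper": 45,"x": 0,"y": 0,"z": 0,"roll": 0},
  {"gripper": 30,"x": 0,"y": 0,"z": 0,"roll": 0},
  {"gripper": 20,"x": 0,"y": 0,"z": 0,"roll": 0},
  {"gripper": 10,"x": 0,"y": 0,"z": 0,"roll": 0},
])

```text
time_s: 16.95
eef_pos: [0.5552, -0.0056, 0.1844]
eef_rot: [0.0, -0.639, 0.769, -0.0]
wrist_force: [-1.0, 0.6, 5.8]
opening: 0.381
```

Emit:
move_arm([
  {"gripper": 10,"x": 0,"y": 0,"z": 0,"roll": 0},
  {"gripper": 10,"x": 0,"y": 0,"z": 0,"roll": 0},
  {"gripper": 10,"x": 0,"y": 0,"z": 0,"roll": 0},
  {"gripper": 10,"x": 0,"y": 0,"z": 0,"roll": 0},
])

```text
time_s: 17.45
eef_pos: [0.5552, -0.0056, 0.1844]
eef_rot: [0.0, -0.639, 0.769, -0.0]
wrist_force: [-1.6, 0.2, 6.1]
opening: 0.383
```

```bash
python3 -c "
from h import *
go(555,-5,29,-100.1)"
```

```text
now x -0.06 y 0.03 z 0.04 | at goal x -0.06 y 0.03 z 0.04 | roll -0.5  th -100.6 grasp [555.2  -5.6  29.4] open 0.383 t 17.4 F [-1.6  0.2  6.1]
```

Emit:
move_arm([
  {"gripper": 10,"x": 0,"y": 0,"z": -2,"roll": 0},
  {"gripper": 10,"x": 0,"y": 0,"z": -4,"roll": 0},
  {"gripper": 10,"x": 0,"y": 0,"z": -4,"roll": 0},
  {"gripper": 10,"x": 0,"y": 0,"z": 0,"roll": -10.7},
  {"gripper": 10,"x": 0,"y": 0,"z": 0,"roll": -10.7},
])

```text
time_s: 18.08
eef_pos: [0.5547, -0.0055, 0.2841]
eef_rot: [-0.0, 0.772, -0.635, 0.0]
wrist_force: [-0.6, -0.9, -0.8]
opening: 0.385
```

```bash
python3 -c "
from h import *
go(428,-359,39,-79)"
```

```text
now x 32.23 y 19.27 z 9.01 | at goal x 32.28 y 19.19 z 9.01 | roll 0.1  th -78.9 grasp [554.7  -5.5 129.1] open 0.385 t 18.1 F [-0.6 -0.9 -0.8]
```

Emit:
move_arm([
  {"gripper": 10,"x": 4.6,"y": 2.75,"z": 0,"roll": 0},
  {"gripper": 10,"x": 4.6,"y": 2.75,"z": 0,"roll": 0},
  {"gripper": 10,"x": 4.6,"y": 2.75,"z": 0,"roll": 0},
  {"gripper": 10,"x": 4.6,"y": 2.75,"z": 0,"roll": 0},
  {"gripper": 10,"x": 4.6,"y": 2.75,"z": 0,"roll": 0},
])

```text
time_s: 18.7
eef_pos: [0.4619, -0.2586, 0.2834]
eef_rot: [-0.0, 0.771, -0.637, -0.0]
wrist_force: [1.7, 1.0, -1.3]
opening: 0.382
```

Emit:
move_arm([
  {"gripper": 10,"x": 4.6,"y": 2.75,"z": 0,"roll": 0},
  {"gripper": 10,"x": 4.6,"y": 2.75,"z": 0,"roll": 0},
  {"gripper": 10,"x": 0,"y": 0,"z": 4,"roll": 0},
  {"gripper": 10,"x": 0,"y": 0,"z": 2.5,"roll": 0},
  {"gripper": 10,"x": 0,"y": 0,"z": 0,"roll": 0},
])

```text
time_s: 19.32
eef_pos: [0.4249, -0.3569, 0.2161]
eef_rot: [-0.001, 0.77, -0.638, -0.003]
wrist_force: [1.0, 0.1, -1.0]
opening: 0.378
```

```bash
python3 -c "
from h import *
go(428,-359,38.4,-79)"
```

```text
now x 0.26 y -0.26 z 2.27 | at goal x 0.26 y -0.26 z 2.27 | roll -0.2  th -79.2 grasp [ 424.9 -356.9   61.1] open 0.378 t 19.3 F [ 1.   0.1 -1. ]
```

Emit:
move_arm([
  {"gripper": 10,"x": 0.2,"y": -0.2,"z": 1.3,"roll": 0},
  {"gripper": 10,"x": 0,"y": 0,"z": 0.5,"roll": 0},
  {"gripper": 10,"x": 0,"y": 0,"z": 0.2,"roll": 0},
  {"gripper": 10,"x": 0,"y": 0,"z": 0.2,"roll": 0},
  {"gripper": 10,"x": 0,"y": 0,"z": 0,"roll": 0},
])

```text
time_s: 19.95
eef_pos: [0.4285, -0.3595, 0.1969]
eef_rot: [0.0, 0.771, -0.637, 0.0]
wrist_force: [0.2, -0.1, -1.1]
opening: 0.381
```

Emit:
move_arm([
  {"gripper": 10,"x": 0,"y": 0,"z": 0.2,"roll": 0},
  {"gripper": 10,"x": 0,"y": 0,"z": 0.1,"roll": 0},
  {"gripper": 10,"x": 0,"y": 0,"z": 0.1,"roll": 0},
  {"gripper": 10,"x": 0,"y": 0,"z": 0,"roll": 0},
])

```text
time_s: 20.45
eef_pos: [0.4284, -0.3595, 0.1934]
eef_rot: [0.0, 0.771, -0.637, -0.0]
wrist_force: [-2.1, 1.7, 6.0]
opening: 0.385
```

Emit:
move_arm([
  {"gripper": 50,"x": 0,"y": 0,"z": 0,"roll": 0},
  {"gripper": 60,"x": 0,"y": 0,"z": 0,"roll": 0},
  {"gripper": 70,"x": 0,"y": 0,"z": 0,"roll": 0},
  {"gripper": 70,"x": 0,"y": 0,"z": -1,"roll": 0},
  {"gripper": 70,"x": 0,"y": 0,"z": -5,"roll": 0},
])

```text
time_s: 21.08
eef_pos: [0.4274, -0.3583, 0.2507]
eef_rot: [-0.001, 0.77, -0.637, -0.003]
wrist_force: [0.8, 0.1, -0.4]
opening: 0.697
```

Emit:
move_arm([
  {"gripper": 75,"x": 0,"y": 0,"z": -5,"roll": 0},
  {"gripper": 75,"x": -5.5,"y": -2.5,"z": 0,"roll": 0},
  {"gripper": 75,"x": -5.5,"y": -2.5,"z": 0,"roll": 0},
  {"gripper": 75,"x": -5.5,"y": -2.5,"z": 0,"roll": 0},
  {"gripper": 75,"x": -5.5,"y": -2.5,"z": 0,"roll": 0},
])

```text
time_s: 21.7
eef_pos: [0.4856, -0.1229, 0.3037]
eef_rot: [-0.0, 0.77, -0.638, 0.001]
wrist_force: [0.4, -0.1, -0.0]
opening: 0.747
```

```bash
python3 -c "
from h import *
a=shot('top');b=shot('side')
for n,c,roi in(('top',a,(150,110,185,165)),('side',b,(155,245,220,282))):
    hsv=cv2.cvtColor(c['img'],cv2.COLOR_RGB2HSV); m=((hsv[...,0]<22)&(hsv[...,1]>110)&(c['img'].max(2)>70)).astype(np.uint8)
    print(n,rect(c,m,.034,roi),rect(c,m,.019,roi))
p=cv2.resize(a['img'][170:255,335:450],None,fx=4,fy=4,interpolation=cv2.INTER_CUBIC)
q=cv2.resize(b['img'][245:384,150:290],None,fx=3,fy=3,interpolation=cv2.INTER_CUBIC)
H=max(p.shape[0],q.shape[0]);o=np.zeros((H,p.shape[1]+q.shape[1],3),np.uint8);o[:p.shape[0],:p.shape[1]]=p;o[:q.shape[0],p.shape[1]:]=q
cv2.imwrite('pics/d.png',cv2.resize(o,None,fx=.85,fy=.85)[:,:,::-1])
go(637,252,26,-86.6)"
```

```text
top [635.9 252.2 116.4  42.9   3.4] [640.8 256.  118.3  43.6   3.4]
side [638.8 261.4 115.   52.2   5.1] [642.8 254.7 117.   53.1   5.1]
now x -33.54 y -22.02 z 12.22 | at goal x -36.20 y -17.30 z 12.22 | roll 7.7  th -78.9 grasp [ 485.8 -119.7  148.2] open 0.753 t 21.8 F [-0.3 -0.2  0. ]
```

View pics/d.png

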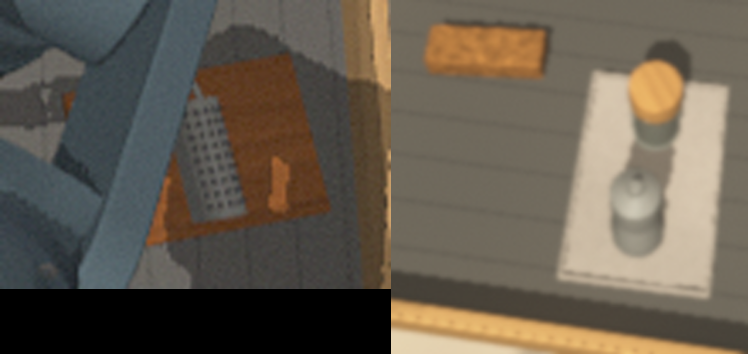

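Emit:
move_arm([
  {"gripper": 75,"x": 0,"y": 0,"z": 0,"roll": 7.7},
  {"gripper": 75,"x": -5.1,"y": -2.4,"z": 0,"roll": 0},
  {"gripper": 75,"x": -5.1,"y": -2.4,"z": 0,"roll": 0},
  {"gripper": 75,"x": -5.1,"y": -2.4,"z": 0,"roll": 0},
  {"gripper": 75,"x": -5.1,"y": -2.4,"z": 0,"roll": 0},
])

```text
time_s: 22.42
eef_pos: [0.5711, 0.0851, 0.3035]
eef_rot: [-0.0, 0.726, -0.688, 0.001]
wrist_force: [0.4, -0.0, 0.9]
opening: 0.746
```

Emit:
move_arm([
  {"gripper": 75,"x": -5.1,"y": -2.4,"z": 0,"roll": 0},
  {"gripper": 75,"x": -5.1,"y": -2.4,"z": 0,"roll": 0},
  {"gripper": 75,"x": -5.1,"y": -2.4,"z": 0,"roll": 0},
  {"gripper": 75,"x": 0,"y": 0,"z": 4,"roll": 0},
  {"gripper": 75,"x": 0,"y": 0,"z": 0,"roll": 0},
])

```text
time_s: 23.05
eef_pos: [0.6325, 0.2405, 0.2591]
eef_rot: [0.003, 0.726, -0.687, -0.002]
wrist_force: [-1.2, 0.0, 0.4]
opening: 0.75
```

```bash
python3 -c "
from h import *
go(638.5,253,30,-86.6)"
```

```text
now x -1.22 y -0.67 z 7.41 | at goal x -1.21 y -0.67 z 7.41 | roll -0.3  th -86.9 grasp [632.5 240.5 104.1] open 0.750 t 23.1 F [-1.2  0.   0.4]
```

Emit:
move_arm([
  {"gripper": 75,"x": -1.2,"y": -0.6,"z": 2,"roll": 0},
  {"gripper": 75,"x": 0,"y": 0,"z": 3,"roll": 0},
  {"gripper": 75,"x": 0,"y": 0,"z": 2,"roll": 0},
  {"gripper": 75,"x": 0,"y": 0,"z": 0.2,"roll": 0},
  {"gripper": 75,"x": 0,"y": 0,"z": 0,"roll": 0},
])

```text
time_s: 23.68
eef_pos: [0.6398, 0.2528, 0.1918]
eef_rot: [-0.0, 0.726, -0.688, 0.0]
wrist_force: [0.3, 0.6, 0.2]
opening: 0.746
```

Emit:
move_arm([
  {"gripper": 55,"x": 0,"y": 0,"z": 0,"roll": 0},
  {"gripper": 40,"x": 0,"y": 0,"z": 0,"roll": 0},
  {"gripper": 20,"x": 0,"y": 0,"z": 0,"roll": 0},
  {"gripper": 20,"x": 0,"y": 0,"z": 0,"roll": 0},
  {"gripper": 20,"x": 0,"y": 0,"z": 0,"roll": 0},
])

```text
time_s: 24.3
eef_pos: [0.64, 0.2534, 0.1926]
eef_rot: [-0.001, 0.726, -0.688, 0.001]
wrist_force: [-1.0, -0.2, 5.4]
opening: 0.454
```

```bash
python3 -c "
from h import *
go(638.5,253,30,-86.6)"
```

```text
now x 0.04 y 0.15 z 0.76 | at goal x 0.03 y 0.15 z 0.76 | roll -0.3  th -86.9 grasp [640.  253.4  37.6] open 0.454 t 24.3 F [-1.  -0.2  5.4]
```

Emit:
move_arm([
  {"gripper": 20,"x": 0,"y": 0,"z": -1,"roll": 0},
  {"gripper": 20,"x": 0,"y": 0,"z": -3,"roll": 0},
  {"gripper": 20,"x": 0,"y": 0,"z": -4,"roll": 0},
  {"gripper": 20,"x": 0,"y": 0,"z": 0,"roll": 6.8},
  {"gripper": 20,"x": 0,"y": 0,"z": 0,"roll": 6.9},
])

```text
time_s: 24.92
eef_pos: [0.6393, 0.2533, 0.2721]
eef_rot: [0.001, -0.637, 0.771, -0.0]
wrist_force: [1.1, -0.6, -0.5]
opening: 0.45
```

```bash
python3 -c "
from h import *
go(566.5,-7.5,40.6,-100.6)"
```

```text
now x 26.98 y 2.25 z 7.65 | at goal x 26.97 y 2.36 z 7.65 | roll -0.2  th -100.8 grasp [639.3 253.3 117.1] open 0.450 t 24.9 F [ 1.1 -0.6 -0.5]
```

Emit:
move_arm([
  {"gripper": 20,"x": 5.4,"y": 0.5,"z": 0,"roll": 0},
  {"gripper": 20,"x": 5.4,"y": 0.5,"z": 0,"roll": 0},
  {"gripper": 20,"x": 5.4,"y": 0.5,"z": 0,"roll": 0},
  {"gripper": 20,"x": 5.4,"y": 0.5,"z": 0,"roll": 0},
  {"gripper": 20,"x": 5.4,"y": 0.4,"z": 0,"roll": 0},
])

```text
time_s: 25.55
eef_pos: [0.5652, -0.0092, 0.2712]
eef_rot: [0.0, -0.639, 0.769, -0.0]
wrist_force: [-0.3, -0.7, -0.2]
opening: 0.45
```

Emit:
move_arm([
  {"gripper": 20,"x": 0,"y": 0,"z": 3,"roll": 0},
  {"gripper": 20,"x": 0,"y": 0,"z": 2,"roll": 0},
  {"gripper": 20,"x": 0,"y": 0,"z": 0,"roll": 0},
])

```text
time_s: 25.92
eef_pos: [0.565, -0.0078, 0.2194]
eef_rot: [-0.001, -0.639, 0.77, 0.001]
wrist_force: [0.3, -0.2, 0.1]
opening: 0.452
```

```bash
python3 -c "
from h import *
a=shot('top');b=shot('side')
p=cv2.resize(a['img'][120:215,205:325],None,fx=4,fy=4,interpolation=cv2.INTER_CUBIC)
q=cv2.resize(b['img'][135:230,190:280],None,fx=4,fy=4,interpolation=cv2.INTER_CUBIC)
cv2.imwrite('pics/e.png',np.hstack([p,q])[:,:,::-1])
np.save('b.npy',b,allow_pickle=True)
# projected bay corners, floor z
ax=np.array([np.cos(np.radians(-10.6)),np.sin(np.radians(-10.6))]);ay=np.array([-ax[1],ax[0]])
for sx in(-1,1):
  for sy in(-1,1):
    w=np.array([565,-7.5])+63*sx*ax+27*sy*ay; print(np.round(w),np.round(proj(b,[*w/1000,.011]),1))
go(566.5,-7.5,40.6,-100.6)"
```

```text
[498. -22.] [259.6 185.1]
[508.  31.] [253.6 199.5]
[622. -46.] [219.2 174.2]
[632.   7.] [212.1 188. ]
now x -0.02 y -0.03 z 2.58 | at goal x -0.02 y -0.03 z 2.58 | roll 0.0  th -100.6 grasp [566.2  -7.7  66.4] open 0.452 t 26.0 F [-1.3  0.3 -0.9]
```

View pics/e.png

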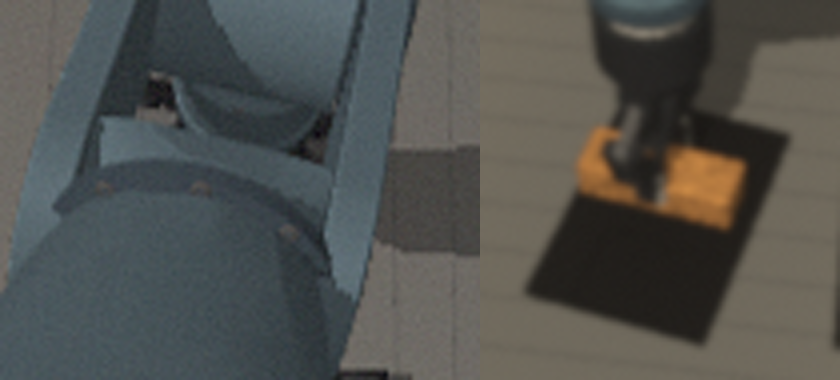

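```bash
python3 -c "
from h import *
b=np.load('b.npy',allow_pickle=True).item()
ax=np.array([np.cos(np.radians(-10.6)),np.sin(np.radians(-10.6))]);ay=np.array([-ax[1],ax[0]])
for u,v,z in((215,182.5,33),(252,191.8,33),(256.3,174.5,63),(219.6,167,63),(253.5,182.5,63),(215.5,174.5,63)):
    w=ray(b,u,v,z/1000)[:2]*1000-[565,-7.5]; print(round(w@ax,1),round(w@ay,1))"
```

```text
54.5 21.1
-55.5 18.3
-54.7 -21.2
52.1 -13.6
-56.4 8.0
52.6 15.4
```

Emit:
move_arm([
  {"gripper": 20,"x": 0,"y": 0,"z": 1.5,"roll": 0},
  {"gripper": 20,"x": 0,"y": 0,"z": 0.5,"roll": 0},
  {"gripper": 20,"x": 0,"y": 0,"z": 0.3,"roll": 0},
  {"gripper": 20,"x": 0,"y": 0,"z": 0,"roll": 0},
])

```text
time_s: 26.52
eef_pos: [0.5659, -0.0077, 0.1974]
eef_rot: [-0.0, -0.639, 0.769, 0.0]
wrist_force: [-0.8, -0.6, -0.0]
opening: 0.444
```

Emit:
move_arm([
  {"gripper": 20,"x": 0,"y": 0,"z": 0.2,"roll": 0},
  {"gripper": 20,"x": 0,"y": 0,"z": 0,"roll": 0},
])

```text
time_s: 26.78
eef_pos: [0.566, -0.0078, 0.1957]
eef_rot: [0.0, -0.639, 0.769, -0.0]
wrist_force: [0.0, -0.6, -0.7]
opening: 0.448
```

Emit:
move_arm([
  {"gripper": 20,"x": 0,"y": 0,"z": 0.1,"roll": 0},
  {"gripper": 20,"x": 0,"y": 0,"z": 0.1,"roll": 0},
  {"gripper": 20,"x": 0,"y": 0,"z": 0,"roll": 0},
])

```text
time_s: 27.15
eef_pos: [0.5661, -0.0078, 0.1955]
eef_rot: [-0.0, -0.639, 0.769, 0.0]
wrist_force: [-7.6, 1.6, 15.9]
opening: 0.455
```

Emit:
move_arm([
  {"gripper": 55,"x": 0,"y": 0,"z": -0.1,"roll": 0},
  {"gripper": 65,"x": 0,"y": 0,"z": 0,"roll": 0},
  {"gripper": 75,"x": 0,"y": 0,"z": 0,"roll": 0},
  {"gripper": 75,"x": 0,"y": 0,"z": -1,"roll": 0},
  {"gripper": 75,"x": 0,"y": 0,"z": -5,"roll": 0},
])

```text
time_s: 27.78
eef_pos: [0.5644, -0.0075, 0.2525]
eef_rot: [-0.002, -0.639, 0.769, 0.003]
wrist_force: [0.8, 1.0, 0.4]
opening: 0.753
```

Emit:
move_arm([
  {"gripper": 100,"x": 0,"y": 0,"z": -6,"roll": 0},
  {"gripper": 100,"x": -5,"y": 0,"z": -5,"roll": 0},
  {"gripper": 100,"x": -5,"y": 3,"z": 0,"roll": 0},
  {"gripper": 100,"x": -5,"y": 3,"z": 0,"roll": 0},
  {"gripper": 100,"x": -5,"y": 3,"z": 0,"roll": 0},
])

```text
time_s: 28.4
eef_pos: [0.5124, 0.2012, 0.3598]
eef_rot: [0.001, -0.639, 0.77, -0.0]
wrist_force: [1.3, 1.0, -0.2]
opening: 0.998
```

Emit:
move_arm([
  {"gripper": 100,"x": 0,"y": 0,"z": 0,"roll": -10},
  {"gripper": 100,"x": 0,"y": 0,"z": 0,"roll": -10},
  {"gripper": 100,"x": 0,"y": 0,"z": 0,"roll": -10},
  {"gripper": 100,"x": 0,"y": 0,"z": 0,"roll": -10},
  {"gripper": 100,"x": 0,"y": 0,"z": 0,"roll": -10},
])

```text
time_s: 29.02
eef_pos: [0.5131, 0.1997, 0.3595]
eef_rot: [-0.0, 0.905, -0.425, 0.0]
wrist_force: [0.1, -0.1, -0.8]
opening: 1.001
```

Emit:
move_arm([
  {"gripper": 100,"x": 0,"y": 0,"z": 0,"roll": -10},
  {"gripper": 100,"x": 0,"y": 0,"z": 0,"roll": -10},
  {"gripper": 100,"x": 0,"y": 0,"z": 0,"roll": -10},
  {"gripper": 100,"x": 0,"y": 0,"z": 0,"roll": -10},
])

```text
time_s: 29.52
eef_pos: [0.5132, 0.1997, 0.3595]
eef_rot: [-0.0, 0.996, -0.09, 0.0]
wrist_force: [0.4, -0.2, 0.4]
opening: 0.999
```

```bash
python3 -c "
from h import *
a=shot('top');b=shot('side')
p=cv2.resize(a['img'][125:250,85:325],None,fx=3.3,fy=3.3,interpolation=cv2.INTER_CUBIC)
cv2.imwrite('pics/f.png',p[:,:,::-1])
hsv=cv2.cvtColor(b['img'],cv2.COLOR_RGB2HSV); m=((hsv[...,0]<22)&(hsv[...,1]>110)&(b['img'].max(2)>70)).astype(np.uint8)
print('cap',rect(b,m,.102,(215,285,290,384)),rect(b,m,.085,(215,285,290,384)))
go(468.1,302.8,92,-10.6)"
```

```text
cap [443.4 500.8 137.4  18.9   7.9] [444.  497.7 140.3  19.3   7.9]
now x -6.32 y -9.31 z 11.24 | at goal x -6.33 y -9.31 z 11.24 | roll 0.1  th -10.5 grasp [513.2 199.7 204.4] open 0.999 t 29.6 F [ 0.   0.2 -0.3]
```

View pics/f.png

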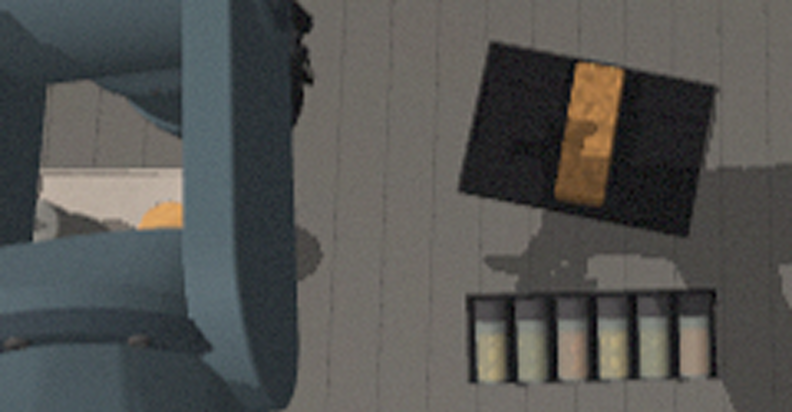

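Emit:
move_arm([
  {"gripper": 100,"x": -3.2,"y": -4.7,"z": 0,"roll": 0},
  {"gripper": 100,"x": -3.1,"y": -4.6,"z": 0,"roll": 0},
  {"gripper": 100,"x": 0,"y": 0,"z": 5,"roll": 0},
  {"gripper": 100,"x": 0,"y": 0,"z": 2.5,"roll": 0},
  {"gripper": 100,"x": 0,"y": 0,"z": 0,"roll": 0},
])

```text
time_s: 30.25
eef_pos: [0.4673, 0.3025, 0.282]
eef_rot: [0.001, 0.996, -0.094, -0.002]
wrist_force: [-0.8, 0.6, 0.6]
opening: 0.998
```

```bash
python3 -c "
from h import *
go(468.1,302.8,91.6,-10.6)"
```

```text
now x 0.07 y -0.04 z 3.54 | at goal x 0.07 y -0.04 z 3.54 | roll -0.2  th -10.8 grasp [467.3 302.5 127. ] open 0.998 t 30.2 F [-0.8  0.6  0.6]
```

Emit:
move_arm([
  {"gripper": 100,"x": 0.1,"y": 0,"z": 2.5,"roll": 0},
  {"gripper": 100,"x": 0,"y": 0,"z": 1,"roll": 0},
  {"gripper": 70,"x": 0,"y": 0,"z": 0,"roll": 0},
  {"gripper": 50,"x": 0,"y": 0,"z": 0,"roll": 0},
  {"gripper": 20,"x": 0,"y": 0,"z": 0,"roll": 0},
])

```text
time_s: 30.88
eef_pos: [0.4698, 0.3028, 0.2505]
eef_rot: [-0.0, 0.996, -0.093, 0.001]
wrist_force: [-1.7, -0.0, 4.9]
opening: 0.529
```

Emit:
move_arm([
  {"gripper": 20,"x": 0,"y": 0,"z": 0,"roll": 0},
  {"gripper": 20,"x": 0,"y": 0,"z": 0,"roll": 0},
  {"gripper": 20,"x": 0,"y": 0,"z": 0,"roll": 0},
  {"gripper": 20,"x": 0,"y": 0,"z": 0,"roll": 0},
])

```text
time_s: 31.38
eef_pos: [0.4698, 0.3028, 0.2505]
eef_rot: [-0.0, 0.996, -0.092, 0.001]
wrist_force: [-2.2, -0.7, 6.0]
opening: 0.532
```

```bash
python3 -c "
from h import *
go(553.6,-68.4,160,-10.6)"
```

```text
now x 15.07 y 34.94 z -6.45 | at goal x 15.07 y 34.94 z -6.45 | roll -0.0  th -10.6 grasp [469.8 302.8  95.5] open 0.532 t 31.4 F [-2.2 -0.7  6. ]
```

Emit:
move_arm([
  {"gripper": 20,"x": 0,"y": 0,"z": -2,"roll": 0},
  {"gripper": 20,"x": 0,"y": 0,"z": -4.5,"roll": 0},
  {"gripper": 20,"x": 1.1,"y": 2.5,"z": 0,"roll": 0},
  {"gripper": 20,"x": 2.1,"y": 5,"z": 0,"roll": 0},
  {"gripper": 20,"x": 2.1,"y": 5,"z": 0,"roll": 0},
])

```text
time_s: 32.0
eef_pos: [0.4985, 0.1688, 0.3144]
eef_rot: [-0.0, 0.996, -0.092, 0.0]
wrist_force: [0.5, -0.2, -1.5]
opening: 0.529
```

Emit:
move_arm([
  {"gripper": 20,"x": 2.2,"y": 5,"z": 0,"roll": 0},
  {"gripper": 20,"x": 2.2,"y": 5,"z": 0,"roll": 0},
  {"gripper": 20,"x": 2.2,"y": 5,"z": 0,"roll": 0},
  {"gripper": 20,"x": 2.2,"y": 5,"z": 0,"roll": 0},
  {"gripper": 20,"x": 1,"y": 2.4,"z": 0,"roll": 0},
])

```text
time_s: 32.62
eef_pos: [0.5539, -0.0712, 0.3143]
eef_rot: [0.0, 0.996, -0.094, 0.0]
wrist_force: [-0.3, -0.4, -2.0]
opening: 0.533
```

Emit:
move_arm([
  {"gripper": 20,"x": 0,"y": 0,"z": 2.5,"roll": 0},
  {"gripper": 20,"x": 0,"y": 0,"z": 1.5,"roll": 0},
  {"gripper": 20,"x": 0,"y": 0,"z": 0,"roll": 0},
  {"gripper": 20,"x": 0,"y": 0,"z": 0,"roll": 0},
])

```text
time_s: 33.12
eef_pos: [0.5539, -0.0679, 0.2745]
eef_rot: [0.0, 0.996, -0.092, 0.0]
wrist_force: [0.7, 0.2, -1.9]
opening: 0.531
```

```bash
python3 -c "
from h import *
go(553.6,-68.4,95.5,-10.6)"
```

```text
now x -0.02 y 0.05 z 2.40 | at goal x -0.02 y 0.05 z 2.40 | roll 0.0  th -10.6 grasp [553.9 -67.9 119.5] open 0.531 t 33.1 F [ 0.7  0.2 -1.9]
```

Emit:
move_arm([
  {"gripper": 20,"x": 0,"y": 0,"z": 1.3,"roll": 0},
  {"gripper": 20,"x": 0,"y": 0,"z": 0.5,"roll": 0},
  {"gripper": 20,"x": 0,"y": 0,"z": 0.3,"roll": 0},
  {"gripper": 20,"x": 0,"y": 0,"z": 0.2,"roll": 0},
  {"gripper": 20,"x": 0,"y": 0,"z": 0,"roll": 0},
])

```text
time_s: 33.75
eef_pos: [0.5537, -0.0684, 0.2509]
eef_rot: [0.0, 0.996, -0.092, 0.0]
wrist_force: [0.1, -0.2, -2.3]
opening: 0.532
```

Emit:
move_arm([
  {"gripper": 20,"x": 0,"y": 0,"z": 0.1,"roll": 0},
  {"gripper": 20,"x": 0,"y": 0,"z": 0,"roll": 0},
])

```text
time_s: 34.0
eef_pos: [0.5538, -0.0684, 0.2505]
eef_rot: [0.0, 0.996, -0.092, 0.0]
wrist_force: [-2.5, 0.4, 3.3]
opening: 0.529
```

Seated. Release and go for the grinder.

Emit:
move_arm([
  {"gripper": 60,"x": 0,"y": 0,"z": 0,"roll": 0},
  {"gripper": 80,"x": 0,"y": 0,"z": 0,"roll": 0},
  {"gripper": 100,"x": 0,"y": 0,"z": 0,"roll": 0},
  {"gripper": 100,"x": 0,"y": 0,"z": 0,"roll": 0},
  {"gripper": 100,"x": 0,"y": 0,"z": -1,"roll": 0},
])

```text
time_s: 34.62
eef_pos: [0.5532, -0.0682, 0.2594]
eef_rot: [-0.0, 0.996, -0.092, -0.001]
wrist_force: [0.5, 0.7, 0.2]
opening: 1.0
```

Emit:
move_arm([
  {"gripper": 100,"x": 0,"y": 0,"z": -5,"roll": 0},
  {"gripper": 100,"x": 0,"y": 0,"z": -5,"roll": 0},
  {"gripper": 100,"x": -2.1,"y": -5.5,"z": 0,"roll": 0},
  {"gripper": 100,"x": -2.1,"y": -5.5,"z": 0,"roll": 0},
  {"gripper": 100,"x": -2.1,"y": -5.5,"z": 0,"roll": 0},
])

```text
time_s: 35.25
eef_pos: [0.5216, 0.1069, 0.3611]
eef_rot: [-0.0, 0.996, -0.093, 0.001]
wrist_force: [1.1, -0.1, 0.1]
opening: 0.999
```

Emit:
move_arm([
  {"gripper": 100,"x": -2.1,"y": -5.5,"z": 0,"roll": 0},
  {"gripper": 100,"x": -2.1,"y": -5.5,"z": 0,"roll": 0},
  {"gripper": 100,"x": -2.1,"y": -5.5,"z": 0,"roll": 0},
  {"gripper": 100,"x": -2.1,"y": -5.5,"z": 0,"roll": 0},
  {"gripper": 100,"x": 0,"y": 0,"z": 0,"roll": 0},
])

```text
time_s: 35.88
eef_pos: [0.4784, 0.3408, 0.3607]
eef_rot: [-0.001, 0.996, -0.09, 0.0]
wrist_force: [-0.0, -1.5, -0.4]
opening: 1.0
```

```bash
python3 -c "
from h import *
go(469.8,399,99,-10.6)"
```

```text
now x -1.89 y -5.57 z 10.67 | at goal x -1.92 y -5.56 z 10.67 | roll 0.3  th -10.3 grasp [478.4 340.8 205.7] open 1.000 t 35.9 F [-0.  -1.5 -0.4]
```

Emit:
move_arm([
  {"gripper": 100,"x": -1.9,"y": -5.5,"z": 0,"roll": 0},
  {"gripper": 100,"x": 0,"y": 0,"z": 4,"roll": 0},
  {"gripper": 100,"x": 0,"y": 0,"z": 2.5,"roll": 0},
  {"gripper": 100,"x": 0,"y": 0,"z": 0,"roll": 0},
])

```text
time_s: 36.38
eef_pos: [0.4709, 0.3935, 0.2929]
eef_rot: [0.001, 0.996, -0.093, -0.002]
wrist_force: [-0.2, -0.1, 0.7]
opening: 1.0
```

```bash
python3 -c "
from h import *
go(469.8,399,99,-10.6)"
```

```text
now x -0.21 y -0.52 z 3.89 | at goal x -0.21 y -0.52 z 3.89 | roll -0.0  th -10.6 grasp [470.9 393.5 137.9] open 1.000 t 36.4 F [-0.2 -0.1  0.7]
```

Emit:
move_arm([
  {"gripper": 100,"x": -0.1,"y": -0.4,"z": 0,"roll": 0},
  {"gripper": 100,"x": 0,"y": 0,"z": 2.8,"roll": 0},
  {"gripper": 100,"x": 0,"y": 0,"z": 1,"roll": 0},
  {"gripper": 100,"x": 0,"y": 0,"z": 0,"roll": 0},
])

```text
time_s: 36.88
eef_pos: [0.4712, 0.3987, 0.2572]
eef_rot: [0.0, 0.996, -0.092, -0.0]
wrist_force: [0.2, -0.5, -0.6]
opening: 1.001
```

Emit:
move_arm([
  {"gripper": 70,"x": 0,"y": 0,"z": 0,"roll": 0},
  {"gripper": 50,"x": 0,"y": 0,"z": 0,"roll": 0},
  {"gripper": 20,"x": 0,"y": 0,"z": 0,"roll": 0},
  {"gripper": 20,"x": 0,"y": 0,"z": 0,"roll": 0},
  {"gripper": 20,"x": 0,"y": 0,"z": 0,"roll": 0},
])

```text
time_s: 37.5
eef_pos: [0.4714, 0.3991, 0.258]
eef_rot: [-0.0, 0.996, -0.092, 0.001]
wrist_force: [-2.2, 0.0, 6.7]
opening: 0.473
```

```bash
python3 -c "
from h import *
go(576.4,53.4,170,-10.6)"
```

```text
now x 16.68 y 32.05 z -6.70 | at goal x 16.68 y 32.05 z -6.70 | roll 0.0  th -10.6 grasp [471.4 399.1 103. ] open 0.473 t 37.5 F [-2.2  0.   6.7]
```

Emit:
move_arm([
  {"gripper": 20,"x": 0,"y": 0,"z": -2,"roll": 0},
  {"gripper": 20,"x": 0,"y": 0,"z": -4.7,"roll": 0},
  {"gripper": 20,"x": 1.2,"y": 2.3,"z": 0,"roll": 0},
  {"gripper": 20,"x": 2.6,"y": 5,"z": 0,"roll": 0},
  {"gripper": 20,"x": 2.6,"y": 5,"z": 0,"roll": 0},
])

```text
time_s: 38.12
eef_pos: [0.5115, 0.2651, 0.325]
eef_rot: [-0.0, 0.996, -0.092, 0.001]
wrist_force: [1.1, 0.2, -1.3]
opening: 0.47
```

Emit:
move_arm([
  {"gripper": 20,"x": 2.6,"y": 5,"z": 0,"roll": 0},
  {"gripper": 20,"x": 2.6,"y": 5,"z": 0,"roll": 0},
  {"gripper": 20,"x": 2.6,"y": 5,"z": 0,"roll": 0},
  {"gripper": 20,"x": 2.4,"y": 4.7,"z": 0,"roll": 0},
  {"gripper": 20,"x": 0,"y": 0,"z": 0,"roll": 0},
])

```text
time_s: 38.75
eef_pos: [0.5764, 0.05, 0.3249]
eef_rot: [0.0, 0.995, -0.095, 0.001]
wrist_force: [0.4, 0.7, -2.0]
opening: 0.471
```

Emit:
move_arm([
  {"gripper": 20,"x": 0,"y": 0,"z": 2.5,"roll": 0},
  {"gripper": 20,"x": 0,"y": 0,"z": 1.5,"roll": 0},
  {"gripper": 20,"x": 0,"y": 0,"z": 0,"roll": 0},
  {"gripper": 20,"x": 0,"y": 0,"z": 0,"roll": 0},
])

```text
time_s: 39.25
eef_pos: [0.5756, 0.0543, 0.2846]
eef_rot: [-0.0, 0.996, -0.092, 0.0]
wrist_force: [1.7, -0.6, -2.5]
opening: 0.475
```

```bash
python3 -c "
from h import *
go(576.4,53.4,103,-10.6)"
```

```text
now x 0.09 y 0.07 z 2.66 | at goal x 0.09 y 0.07 z 2.66 | roll 0.0  th -10.6 grasp [575.6  54.3 129.6] open 0.475 t 39.2 F [ 1.7 -0.6 -2.5]
```

Emit:
move_arm([
  {"gripper": 20,"x": 0.1,"y": 0.1,"z": 1.5,"roll": 0},
  {"gripper": 20,"x": 0,"y": 0,"z": 0.6,"roll": 0},
  {"gripper": 20,"x": 0,"y": 0,"z": 0.3,"roll": 0},
  {"gripper": 20,"x": 0,"y": 0,"z": 0.2,"roll": 0},
  {"gripper": 20,"x": 0,"y": 0,"z": 0,"roll": 0},
])

```text
time_s: 39.88
eef_pos: [0.5764, 0.0526, 0.2581]
eef_rot: [0.0, 0.996, -0.092, 0.0]
wrist_force: [0.3, -0.8, -2.1]
opening: 0.468
```

Emit:
move_arm([
  {"gripper": 20,"x": 0,"y": 0,"z": 0.1,"roll": 0},
  {"gripper": 20,"x": 0,"y": 0,"z": 0,"roll": 0},
])

```text
time_s: 40.12
eef_pos: [0.5765, 0.0526, 0.2581]
eef_rot: [0.0, 0.996, -0.092, 0.0]
wrist_force: [-2.4, 0.5, 5.5]
opening: 0.476
```

Seated; release, rise, and withdraw to look.

Emit:
move_arm([
  {"gripper": 60,"x": 0,"y": 0,"z": 0,"roll": 0},
  {"gripper": 80,"x": 0,"y": 0,"z": 0,"roll": 0},
  {"gripper": 100,"x": 0,"y": 0,"z": 0,"roll": 0},
  {"gripper": 100,"x": 0,"y": 0,"z": 0,"roll": 0},
  {"gripper": 100,"x": 0,"y": 0,"z": -1,"roll": 0},
])

```text
time_s: 40.75
eef_pos: [0.5758, 0.0526, 0.2664]
eef_rot: [-0.0, 0.996, -0.092, -0.001]
wrist_force: [0.4, -0.6, 0.3]
opening: 1.001
```

Emit:
move_arm([
  {"gripper": 100,"x": 0,"y": 0,"z": -5,"roll": 0},
  {"gripper": 100,"x": 0,"y": 0,"z": -6,"roll": 0},
  {"gripper": 100,"x": -3,"y": -5,"z": 0,"roll": 0},
  {"gripper": 100,"x": -3,"y": -5,"z": 0,"roll": 0},
  {"gripper": 100,"x": -3,"y": -5,"z": 0,"roll": 0},
])

```text
time_s: 41.38
eef_pos: [0.5147, 0.2179, 0.3781]
eef_rot: [-0.0, 0.996, -0.093, 0.001]
wrist_force: [0.3, -0.2, 0.1]
opening: 1.0
```

Emit:
move_arm([
  {"gripper": 100,"x": -3,"y": -5,"z": 0,"roll": 0},
  {"gripper": 100,"x": -3,"y": -5,"z": 0,"roll": 0},
  {"gripper": 100,"x": -2,"y": -5,"z": 0,"roll": 0},
  {"gripper": 100,"x": 0,"y": 0,"z": 0,"roll": 0},
  {"gripper": 100,"x": 0,"y": 0,"z": 0,"roll": 0},
])

```text
time_s: 42.0
eef_pos: [0.4642, 0.3787, 0.3772]
eef_rot: [0.0, 0.996, -0.092, 0.0]
wrist_force: [-0.4, -0.3, -0.5]
opening: 0.996
```

```bash
python3 -c "
from h import *
a=shot('top');b=shot('side')
p=cv2.resize(a['img'][75:255,220:440],None,fx=1.9,fy=1.9,interpolation=cv2.INTER_CUBIC)
q=cv2.resize(b['img'][135:225,190:280],None,fx=3.8,fy=3.8,interpolation=cv2.INTER_CUBIC)
cv2.imwrite('pics/g.png',np.hstack([p[:342],q])[:,:,::-1])
c=a;im=c['img'];g=im.max(2);hsv=cv2.cvtColor(im,cv2.COLOR_RGB2HSV);cork=((hsv[...,0]<22)&(hsv[...,1]>110)&(g>70)).astype(np.uint8)
print('corkS',rect(c,cork,.034,(335,120,365,160)),'clamp',rect(c,(g<50).astype(np.uint8),.02,(225,80,255,120)),'rack',rect(c,(g<50).astype(np.uint8),.03,(215,207,310,250)))
print('cap',rect(c,cork,.102,(275,150,305,180)))
go(0,0,0,0)"
```

```text
corkS [ 635.  -242.    62.5   45.4    1. ] clamp [744.6  54.4  84.6  21.    8.7] rack [400.9 -11.3 197.4  70.8 -87.9]
cap [549.3 -68.4  48.5  47.5   0.9]
now x -38.68 y 45.73 z 22.21 | at goal x -46.47 y 37.78 z 22.21 | roll -10.7  th -10.7 grasp [464.7 377.8 222.1] open 1.000 t 42.1 F [-0.4  0.4  0.2]
```

View pics/g.png

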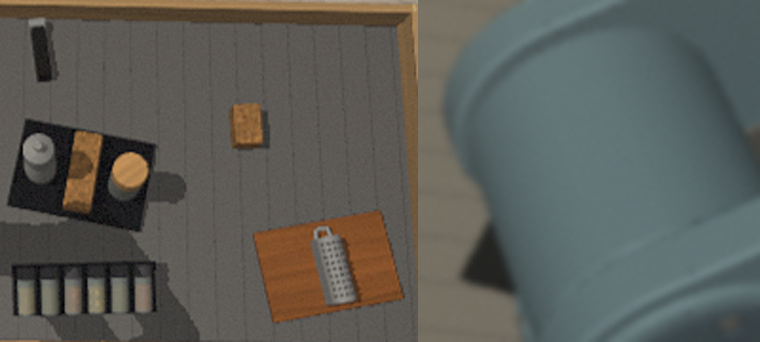

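```bash
python3 -c "
from bench import ctrl
ctrl.hand_in();print(ctrl.get_obs()['time_s'])"
```

```text
the job is handed in; nothing more can be done
the job is handed in; nothing more can be done
```

The job was done in the order asked and handed in at about 42 s on the robot clock.

1. I stood the grinder and then the jar on the white side tray.
2. I laid the grater flat on the wooden board.
3. I laid the long cork block flat in the empty bay while both were still on the tray.
4. I stood the jar and then the grinder back upright, each in its own cell.

**Last checks:**
- **Top view:** the grinder and the jar stand upright in their cells with the cork between them, and the grater lies flat and wholly on the board.
- **Bystanders:** the short cork block, the lid clamp and the vial rack measured within about 1 mm of where they started. The short cork's measured angle changed by 2.7°, which I put down to mask noise since nothing came near it.
- **Forces:** wrist-force readings between moves stayed below about 18 N. Readings come only at the end of each move call, so short peaks in between were not seen.
- **Failed check:** the arm blocked the final side view, so the last placements rest on the top view and the contact forces felt when setting things down.

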